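Set the iris to the long mark and lock it

ROBOT

A 6-joint arm with a two-finger parallel gripper is mounted at the origin on a cart in front of the work surface, level with it; the furniture and walls round the work are solid. World frame = base frame: x ahead of the robot, y to its left, z up, the work surface at z = 0. Lengths are in mm, angles in degrees, forces in N, time in s.
With the tool pointing down it reaches from about 300 to 850 mm from the base axis. Payload 4.2 kg.
Tool frame: the origin (TCP) lies at the very end of the fingers, on their centre line; the grasp point (between the pads) lies 19 mm behind it (env.grip_depth is the distance from the TCP to the grasp point, in mm); z points along the fingers, y is the line along which they close (so a half turn about z gives the same grasp; the last joint's range is limited). The gripper opens to 91 mm and grips with 3 to 60 N. Pads are 32 mm wide; open, the fingers measure 118 mm over their backs; the gripper's body (76 mm by 178 mm) begins 60 mm behind the grasp point.
Start: joints at [-66.578, 18.312, 89.639, -0, 72.044, -1.146], TCP at [239.078, -522.958, 213.976] pointing down, gripper open.
Joint ranges: [-177.97, 177.97], [-48.28, 115.42], [12.27, 149.76], [-77.06, 257.06], [2.81, 150.46], [-146.56, 146.56]. Speed limits (degrees/s): [147.25, 147.25, 180, 180, 180, 180].

INTERFACE

Orientations are given as [roll, pitch, yaw] about the fixed x, y, z axes, in that order (R = Rz(yaw) Ry(pitch) Rx(roll)).
In Python, from workcell import env, cams gives the robot as it stands.
- The arm moves only by the tool apply_moves, never from a script. Its argument "deltas" is a list of rows, each a list of 5 numbers: the shift along the tool's x, y, z in m, then the turn about the tool's z in rad, then the opening, from -1 (shut) to 1 (fully open), so that 0 is half open. In form: [[tx, ty, tz, roll, gripper], ...]. A call has 1 to 5 rows; each row is the pose to reach, as a shift and turn from the pose commanded when the call began, along the tool's axes at that moment; what a row does not reach only later rows make up. A row lasts 1/10 s, in which the tool goes at most 50 mm and 8.59 degrees, less where a joint would pass 70% of its speed; a pose out of reach is approached as far as the arm can. A call with a gripper value outside its range is refused whole. The fingers move at their own pace and stop on an object; "grip_force" is the grip in N (left out, the last holds). Time passes only in rows, so rows that repeat a pose let the fingers close. It gives the time, the measured TCP pose, the force, the opening and the grip force at its end, in the units of the state.
- env.state(): the state, without advancing time (a new reading comes with each control period).
- cams.grab_frame(name): name is "side" or "top"; returns the picture (384x512x3 uint8, blue, green, red); there is no depth.
- cams.get_calibration(name): a dict with "mtx" (3x3 intrinsics, pixels), "eye" and "attitude" of the camera in the world. Camera axes: x right, y down, z forward; pixel columns grow to the right and rows downward; lengths in mm; the calibration is good to about 2 mm. A picture is of the moment at which its call begins. get_calibration takes no time and is no camera call.
- env.job_done(): hands the job in; it is judged then, once.
The state is a dict: "time_s": time; "qpos": joint angles; "qvel": joint speeds; "effort": joint torques, N m; "ee_pos": TCP position; "ee_rot": TCP orientation; "force": force on the tool from outside, world axes, zero at the start; "torque": the same for the moment, N m; "gripper_width": finger opening in mm; "gripper_force": force on a finger pad.
Only numpy, scipy, OpenCV 4.12 (cv2) and the standard library are available. Lean on these libraries where they do the work, as an engineer would, in place of code of your own. Each camera call takes 0.05 s, during which the arm holds its last target. There are 200 camera calls.

TASK

On the round iris stand, gently push the ring lever round with the fingertips until its pointer stands at the one long mark of the scale, then push the short clamp lever on the other side of the ring counterclockwise (seen from above) fully home to lock the ring there, without shifting the ring. Only push: do not pinch either lever, lift or shove the stand, or disturb the things around it.

Things in the scene. Friction and masses are not known exactly. Their poses are not given: they have to be found in the camera images.
- iris_unit: iris stand: loose grey metal disc 236 mm across, 12 mm thick, 2.6 to 3.4 kg in all (slides if shoved above about 12 N); on it a black housing (radius 47 mm) and a dark turning ring (radius 48, top 45 mm above the bench). Origin: centre of the underside, z up. Ring lever and scale lie on its -x side; the clamp lever's pivot (radius 11 mm) is 75 mm from the centre along +x
- iris_lever (a joint): ring lever, 0 to 2.4 rad, grows counterclockwise seen from above, about the stand's z axis; at 0 it points 1.9416 rad counterclockwise of the stand's +x. Stays where left; about 3 N at the grip moves it. Its black upright grip is centred 74 mm from the axis: 22 mm radially, 13 mm thick, 39 to 71 mm above the bench; the arm below it is 10 mm wide, 38 to 43 mm high
- lever_grip (a point): centre of the ring lever's upright grip, 55 mm above the bench; x points radially outward along the lever, z up
- lever_pointer (a point): point of the thin steel pointer that hangs down from the lever's outer end, 88 mm from the ring's axis, 18.5 mm above the bench; x points radially outward along the lever
- iris_scale (a joint): angle of the scale plate, counted as for iris_lever: when both read the same, the pointer is at the long mark. A white arc on the disc, 89 to 116 mm from the axis, top 16 mm above the bench, ten radial marks 0.14 rad (8 degrees, 13 mm) apart; held stiffly
- long_mark (a point): inner end of the one long, broad mark (24 mm long, 3 mm wide, the others are 10 mm long and thin), the fourth from the clockwise end of the scale, 90 mm from the axis; x points radially outward along the mark
- lock_lever (a joint): clamp lever, 0 open to 1.2 rad fully home, grows counterclockwise seen from above, about an upright axis 75 mm from the stand's centre along its +x; at 0 it points along the stand's +x (straight outward). Stays where left; about 2.5 N at the grip moves it. Upright grip centred 43 mm from its pivot: 22 mm along the lever, 13 mm thick, 39 to 71 mm above the bench
- lock_grip (a point): centre of the clamp lever's upright grip, 55 mm above the bench; x points from the pivot outward along the clamp lever, z up
- iris_lever_ccw_face: ribbed black plate 22x4.5x32 mm that forms the counterclockwise face (seen from above) of the ring lever's grip; its origin is on the lever's axis, at bench height
- iris_lever_cw_face: ribbed black plate 22x4.5x32 mm that forms the clockwise face (seen from above) of the ring lever's grip; its origin is on the lever's axis, at bench height
- lock_lever_ccw_face: ribbed black plate 22x4.5x32 mm that forms the counterclockwise face (seen from above) of the clamp lever's grip; its origin is on the lever's axis, at bench height
- lock_lever_cw_face: ribbed black plate 22x4.5x32 mm that forms the clockwise face (seen from above) of the clamp lever's grip; its origin is on the lever's axis, at bench height
- steel_cup_3: bystander: turned steel fixture cup with a red band, 64 mm across, 40 mm high; origin at the centre of its underside
- star_knob_1: bystander: black three-lobe knob, 35x32x16 mm; origin at the centre of its underside
- stepper_loose: bystander: square stepper motor lying on its side, 67x42x42 mm; origin at the centre of its underside
- bracket_1: bystander: dark machined angle bracket, 30x44x30 mm; origin at the centre of its underside
- mouse_b: bystander: computer mouse, 99x56x41 mm; origin at the centre of its underside
- oil_bottle: bystander: slim white bottle with a red cap and spout, 42 mm across, 126 mm high; origin at the centre of its underside
- fuse_box: bystander: small pale carton, 55x85x32 mm; origin at the centre of its underside
Things that resemble listed ones, but are neither listed nor needed, are in the scene too. What is shaped like the iris_unit but purple is not meant.

How it is judged:
By the outcome, as a careful person would: the job done as asked, in the order asked, and still so for the second after the job is handed in, with the robot touching nothing.
It also fails if it takes over 64 s, if anything falls off the work surface, if the arm or the gripper's body presses on something with over 40 N, if the wrist force passes 120 N, or if a joint passes its speed limit or range.

## Working session

There is one attempt and no reset: what is moved stays moved. The work goes in short steps, Python scripts to look and compute and a tool call to move; the robot and the scene stay as the last step left them, time stands still between calls to the robot, and variables do not carry over. Pictures are saved under pics/ and viewed, at most 10 in all, crops included, and the job is handed in when it is done.

Besides the shell and the picture viewer there is one more tool, called after "Request:" as name(argument=value, ...), one argument or row to a line, values as JSON. apply_moves: Moves the arm, as the interface text tells. Its arguments: {"type":"object","properties":{"deltas":{"type":"array"},"grip_force":{"type":"number"}},"required":["deltas"]}

```bash
mkdir -p pics; ls; python3 - <<'E'
from workcell import env,cams
import cv2,numpy as np
for n in("top","side"):
    f=cams.grab_frame(n);cv2.imwrite(f"pics/{n}0.png",f);c=cams.get_calibration(n);print(n,c)
a=cv2.imread("pics/top0.png");b=cv2.imread("pics/side0.png")
s=env.state();print(s)
E
```

```text
pics
top {'mtx': array([[492.98881065,   0.        , 253.03414073],
       [  0.        , 492.98881065, 193.83194111],
       [  0.        ,   0.        ,   1.        ]]), 'eye': array([ 192.93017998,   30.48228073, 1640.63187174]), 'attitude': array([-167.15707056,   -0.37048179,  -85.37068759])}
side {'mtx': array([[470.15646662,   0.        , 248.25449091],
       [  0.        , 470.15646662, 187.18412846],
       [  0.        ,   0.        ,   1.        ]]), 'eye': array([-669.21783066, -398.17993337,  793.91777763]), 'attitude': array([-118.73951825,   -1.53364255,  -70.20448789])}
{'time_s': 0.1, 'qpos': array([-6.65781498e+01,  1.83473644e+01,  8.96999320e+01,  7.79119768e-04,
        7.20436602e+01, -1.14526708e+00]), 'qvel': array([-0.10851674, -0.07521614, -0.17313514,  0.00761711, -0.01348757,
        0.06134633]), 'effort': array([ 6.20577066e-05, -4.13333130e+01, -2.32509810e+01,  7.29554286e-02,
        4.21806285e-02, -6.19364323e-05]), 'ee_pos': array([ 238.89085036, -522.52519474,  213.20701045]), 'ee_rot': array([-1.79909076e+02, -2.55862028e-03,  2.45668744e+01]), 'force': array([-0.34510013,  0.14922091, -0.39344548]), 'torque': array([-0.02168809, -0.03120411, -0.01833778]), 'gripper_force': 0.0, 'gripper_width': 91.2041802019235}
```

View pics/top0.png

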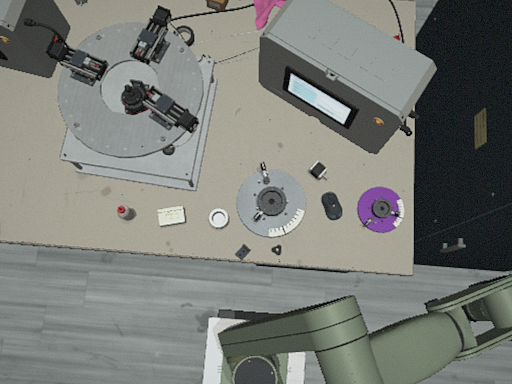

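View pics/side0.png

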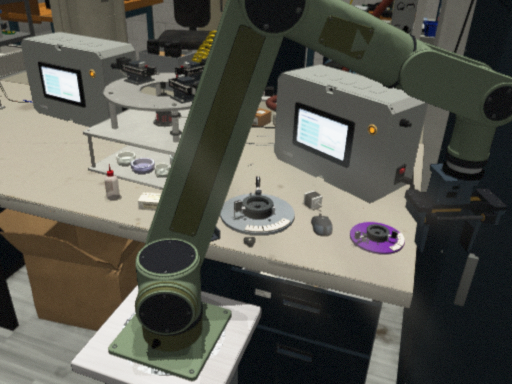

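Candidates: grey iris stand at top (271,202), the purple look-alike at (381,209), and the big grey turntable at (130,88). The description fits the grey one at (271,202), so I'll check it in a close crop.

```bash
cat > h.py <<'E'
from workcell import env,cams
import cv2,numpy as np
from scipy.spatial.transform import Rotation as Ro
def cal(n):
    c=cams.get_calibration(n);return c['mtx'],c['eye'],Ro.from_euler('xyz',c['attitude'],degrees=True).as_matrix()
def proj(n,P):
    K,e,R=cal(n);p=(np.atleast_2d(P)-e)@R@K.T;return p[:,:2]/p[:,2:]
def back(n,uv,z):
    K,e,R=cal(n);uv=np.atleast_2d(uv).astype(float);d=np.c_[uv,np.ones(len(uv))]@np.linalg.inv(K).T@R.T
    return e+d*((z-e[2])/d[:,2])[:,None]
def rect(n,img,c,z,half=140,px=600):
    # rectified view of the plane z: right = -y, up = +x
    g=np.float32([[c[0]+half,c[1]+half,z],[c[0]+half,c[1]-half,z],[c[0]-half,c[1]-half,z],[c[0]-half,c[1]+half,z]])
    M=cv2.getPerspectiveTransform(np.float32([[0,0],[px,0],[px,px],[0,px]]),proj(n,g).astype(np.float32))
    return cv2.warpPerspective(img,M,(px,px),flags=cv2.INTER_CUBIC|cv2.WARP_INVERSE_MAP)
E
python3 - <<'E'
from h import *
a=cv2.imread("pics/top0.png");b=cv2.imread("pics/side0.png")
print(back("top",[[271,202],[323,205],[277,250],[243,252],[218,218],[318,170]],12))
crop=a[155:265,205:365]
cv2.imwrite("pics/c1.png",cv2.resize(crop,None,fx=5,fy=5,interpolation=cv2.INTER_CUBIC))
crop=b[165:245,205:315]
cv2.imwrite("pics/c2.png",cv2.resize(crop,None,fx=7,fy=7,interpolation=cv2.INTER_CUBIC))
E
```

```text
[[ 540.66658205  -12.78731138   12.        ]
 [ 544.75314196 -188.44973636   12.        ]
 [ 380.68123682  -44.31676978   12.        ]
 [ 364.96366997   67.06078969   12.        ]
 [ 471.47786897  160.20185203   12.        ]
 [ 665.73272384 -165.3147918    12.        ]]
```

View pics/c1.png

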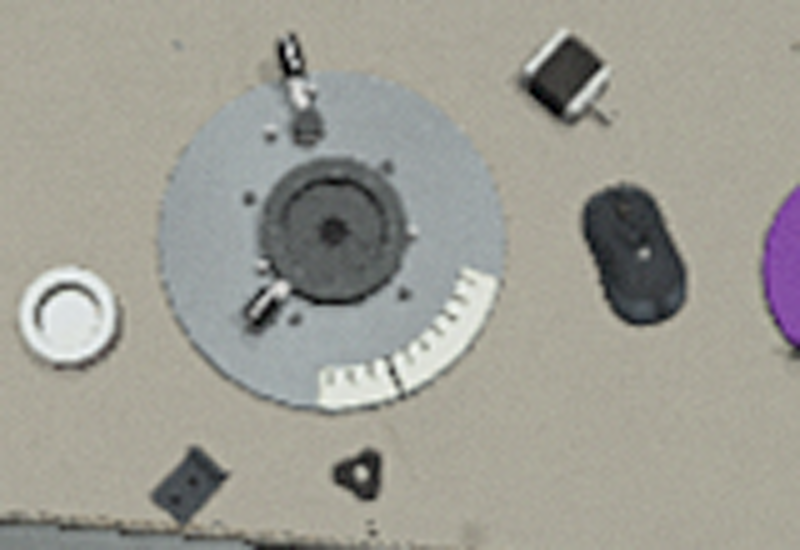

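View pics/c2.png

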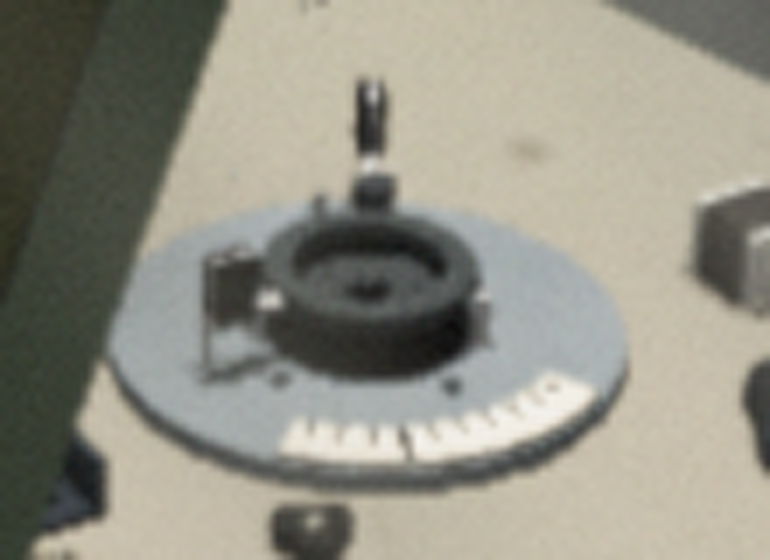

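The crops confirm the grey stand. The ring lever grip is at about top px (258,216), with the long mark counterclockwise of it at (284,230). The clamp grip is at (263,166) and its pivot at (266,181). Next I'll fit the geometry.

```bash
cat > fit.py <<'E'
from h import *
from scipy.optimize import minimize,least_squares
from scipy.ndimage import map_coordinates
def samp(g,n,P):
    uv=proj(n,P);return map_coordinates(g,[uv[:,1],uv[:,0]],order=1,mode='nearest')
def circ(c,r,th,z): return np.c_[c[0]+r*np.cos(th),c[1]+r*np.sin(th),np.full_like(th,z)]
def center(n,img,c0):
    sat=img.astype(float); f=sat[...,0]-sat[...,2]  # bluish disc on beige bench
    th=np.linspace(-np.pi,np.pi,360,endpoint=False)
    if n=='side': th=th
    def cost(c):
        return np.median(samp(f,n,circ(c,123,th,12)))*0+np.mean(samp(f,n,circ(c,121,th,12))-samp(f,n,circ(c,115,th,12)))
    g=min(((cost(c0+np.array([i,j])),i,j) for i in range(-12,13,2) for j in range(-12,13,2)))
    return minimize(cost,c0+np.array(g[1:]),method='Nelder-Mead').x
def scale(n,img,c,lo,hi):
    g=img.astype(float).mean(2);A=np.linspace(lo,hi,2000)
    out=lambda r:np.mean([samp(g,n,circ(c,q,A,16)) for q in r],0)
    inn=out(np.arange(91,98,1.));o=out(np.arange(104,113,1.))
    return A,inn,o
def comb(n,img,c,guess):
    g=img.astype(float).mean(2);k=np.arange(-3,7)*.14;rs=np.arange(91,99,1.);best=None
    def cost(a): 
        m=np.mean([samp(g,n,circ(c,r,a+k,16)) for r in rs]); 
        b=np.mean([samp(g,n,circ(c,r,a+k[:-1]+.07,16)) for r in rs])
        l=np.mean([samp(g,n,circ(c,r,np.array([a]),16)) for r in np.arange(92,113,1.)])
        return m-b+.5*l
    A=guess+np.linspace(-.15,.15,301);C=[cost(a) for a in A];i=np.argmin(C)
    return A[i],C[i]
E
python3 - <<'E'
from fit import *
c0=np.array([540.,-13.])
for n in("top","side"):
    im=cv2.imread(f"pics/{n}0.png");c=center(n,im,c0)
    print(n,"centre",c)
    if n=='top':
        pm=back(n,[[284,230]],16)[0];gu=np.arctan2(*(pm[:2]-c)[::-1])
    a,v=comb(n,im,c,gu);print("mark deg",np.degrees(a),np.degrees(gu),v)
    uv={'top':{'grip':(205+265/5,155+300/5),'lock':(205+291/5,155+50/5),'piv':(205+306/5,155+126/5)},'side':{'grip':(205+232/7,165+252/7),'lock':(205+371/7,165+87/7),'piv':(205+374/7,165+188/7)}}[n]
    for k,z in(('grip',71),('lock',71),('piv',38)):
        p=back(n,[uv[k]],z)[0][:2];d=p-c;print(k,p,np.hypot(*d),np.degrees(np.arctan2(d[1],d[0])))
E
```

```text
top centre [539.04846692 -12.72515167]Traceback (most recent call last):
  File "<stdin>", line 8, in <module>
  File "fit.py", line 27, in comb
    A=guess+np.linspace(-.15,.15,301);C=[cost(a) for a in A];i=np.argmin(C)
                                         ~~~~^^^
  File "fit.py", line 25, in cost
    l=np.mean([samp(g,n,circ(c,r,np.array([a]),16)) for r in np.arange(92,113,1.)])
               ~~~~^^^^^^^^^^^^^^^^^^^^^^^^^^^^^^^^
  File "fit.py", line 5, in samp
    uv=proj(n,P);return map_coordinates(g,[uv[:,1],uv[:,0]],order=1,mode='nearest')
  File "h.py", line 7, in proj
    K,e,R=cal(n);p=(np.atleast_2d(P)-e)@R@K.T;return p[:,:2]/p[:,2:]
          ~~~^^^
  File "h.py", line 5, in cal
    c=cams.get_calibration(n);return c['mtx'],c['eye'],Ro.from_euler('xyz',c['attitude'],degrees=True).as_matrix()
ValueError: time passes only in moves, steps and waits
```

```bash
sed -i 's/^def cal(n):/from functools import lru_cache\n@lru_cache(None)\ndef cal(n):/' h.py
cat > m0.py <<'E'
from fit import *
c0=np.array([540.,-13.])
for n in("top","side"):
    im=cv2.imread(f"pics/{n}0.png");c=center(n,im,c0)
    print(n,"centre",c)
    if n=='top':
        pm=back(n,[[284,230]],16)[0];gu=np.arctan2(*(pm[:2]-c)[::-1])
    a,v=comb(n,im,c,gu);print("mark deg",np.degrees(a),np.degrees(gu),v)
    uv={'top':{'grip':(205+265/5,155+300/5),'lock':(205+291/5,155+50/5),'piv':(205+306/5,155+126/5)},'side':{'grip':(205+232/7,165+252/7),'lock':(205+371/7,165+87/7),'piv':(205+374/7,165+188/7)}}[n]
    for k,z in(('grip',71),('lock',71),('piv',38)):
        p=back(n,[uv[k]],z)[0][:2];d=p-c;print(k,p,np.hypot(*d),np.degrees(np.arctan2(d[1],d[0])))
E
python3 m0.py
```

```text
top centre [539.04846692 -12.72515167]
mark deg -151.75037377089353 -151.12012019624962 6.681221256975228
grip [481.76791445  27.57391567] 70.03625146682205 144.87214244593093
lock [650.774347    23.60999335] 117.48580784205588 18.015401397535914
piv [608.35615007   9.39243888] 72.75123886329456 17.69901517195456
side centre [532.13427844 -17.17191835]
mark deg -150.8336412986842 -151.12012019624962 66.7801967515193
grip [484.3653612   29.06746842] 66.48270709535159 135.93212945819528
lock [654.1854229   23.09643585] 128.52245801097425 18.259281544379593
piv [617.89467717   8.0048372 ] 89.37961182546739 16.36070273687136
```

```bash
cat > pl.py <<'E'
from h import *
C=np.array([539.0,-12.7])
def delta(p,yaw):
    s=env.state();R=Ro.from_euler('xyz',s['ee_rot'],degrees=True).as_matrix()
    d=R.T@(np.array(p)-s['ee_pos'])/1000
    dy=np.radians((yaw-s['ee_rot'][2]+180)%360-180)
    return np.round(np.r_[d,-dy],4)
def lev(phi,z=50,r=74,off=22.5):
    a=np.radians(phi);er=np.array([np.cos(a),np.sin(a)]);et=np.array([-er[1],er[0]])
    p=C+r*er-off*et;return [*p,z],phi-90
E
python3 - <<'E'
from pl import *
print(lev(132),delta(*lev(132,150)),delta(*lev(132,50)))
E
```

```text
([np.float64(506.2050937026859), np.float64(57.34815572840148), 50], 42) [ 0.4842 -0.4161  0.0639 -0.3043] [ 0.4842 -0.416   0.1639 -0.3043]
```

Request:
apply_moves(
  deltas=[
    [0.03,-0.026,0.004,-0.02,-1],
    [0.06,-0.052,0.008,-0.04,-1],
    [0.09,-0.078,0.012,-0.06,-1],
    [0.12,-0.104,0.016,-0.08,-1],
    [0.15,-0.13,0.02,-0.1,-1],
  ],
)

```text
time_s: 0.6
ee_pos: [321.6, -340.7, 193.5]
ee_rot: [-180.0, -0.0, 30.3]
force: [1.3, 0.2, 0.1]
gripper_width: 54.4
gripper_force: 0.0
```

```bash
python3 -c "
from pl import *
print(delta(*lev(132,150)),env.state()['ee_rot'],env.state()['gripper_width'])"
```

```text
[ 0.3603 -0.2505  0.0436 -0.2039] [-1.79970188e+02 -3.87198394e-04  3.03151980e+01] 54.37192768149678
```

Request:
apply_moves(
  deltas=[
    [0.034,-0.024,0.004,-0.02,-1],
    [0.068,-0.047,0.008,-0.04,-1],
    [0.102,-0.071,0.012,-0.06,-1],
    [0.136,-0.095,0.016,-0.08,-1],
    [0.17,-0.118,0.02,-0.1,-1],
  ],
)

```text
time_s: 1.1
ee_pos: [408.8, -153.0, 173.6]
ee_rot: [-180.0, 0.0, 36.1]
force: [-0.0, 0.5, 0.5]
gripper_width: 14.1
gripper_force: 0.0
```

Request:
apply_moves(
  deltas=[
    [0.034,-0.024,0.004,-0.02,-1],
    [0.068,-0.047,0.008,-0.04,-1],
    [0.102,-0.071,0.012,-0.06,-1],
    [0.136,-0.095,0.016,-0.08,-1],
    [0.136,-0.095,0.016,-0.08,-1],
  ],
)

```text
time_s: 1.6
ee_pos: [463.6, 5.9, 157.2]
ee_rot: [-179.9, -0.0, 40.9]
force: [-0.8, -0.1, -0.2]
gripper_width: 0.5
gripper_force: 0.0
```

```bash
python3 -c "
from pl import *
print(delta(*lev(132,150)),env.state()['ee_pos'])"
```

```text
[ 0.0659 -0.0109  0.0073 -0.0187] [463.56214125   5.88166861 157.22875243]
```

Now go above the start point and settle there. I'll take a picture to check the lever angle before descending.

Request:
apply_moves(
  deltas=[
    [0.033,-0.005,0.004,-0.01,-1],
    [0.065,-0.011,0.007,-0.019,-1],
    [0.065,-0.011,0.007,-0.019,-1],
    [0.065,-0.011,0.007,-0.019,-1],
    [0.065,-0.011,0.007,-0.019,-1],
  ],
)

```text
time_s: 2.1
ee_pos: [504.1, 51.7, 150.8]
ee_rot: [-180.0, 0.1, 41.6]
force: [-0.6, 0.8, 0.4]
gripper_width: 0.7
gripper_force: 0.0
```

```bash
python3 - <<'E'
from pl import *
print(delta(*lev(132,150)),delta(*lev(132,50)),env.state()['ee_pos'])
ims=[]
for n in("top","side"):
    f=cams.grab_frame(n);cv2.imwrite(f"pics/{n}1.png",f)
    ims.append(f[150:260,200:330] if n=="top" else f[160:250,200:330])
ims=[cv2.resize(i,(520,0) if 0 else (585,int(i.shape[0]*4.5*0.66)),interpolation=cv2.INTER_CUBIC) for i in ims]
cv2.imwrite("pics/c3.png",np.vstack(ims)[:600])
E
```

```text
[ 0.0054 -0.0028  0.0008 -0.0062] [ 0.0055 -0.0028  0.1008 -0.0062] [504.05214469  51.69750006 150.77775684]
```

View pics/c3.png

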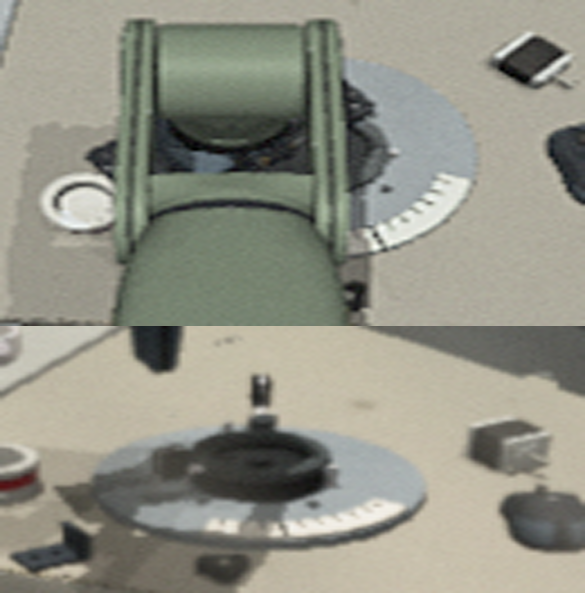

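The arm hides the top view here, but the side view now shows the whole stand. The finger is above it at the left, clear of the grip, so I'll descend.

Request:
apply_moves(
  deltas=[
    [0.005,-0.003,0.02,-0.006,-1],
    [0.005,-0.003,0.045,-0.006,-1],
    [0.005,-0.003,0.07,-0.006,-1],
    [0.005,-0.003,0.1,-0.006,-1],
    [0.005,-0.003,0.1,-0.006,-1],
  ],
)

```text
time_s: 2.7
ee_pos: [503.4, 57.3, 48.2]
ee_rot: [-179.7, 0.4, 42.0]
force: [-0.7, -0.3, 0.7]
gripper_width: 0.3
gripper_force: 0.0
```

```bash
cat > arc.py <<'E'
from pl import *
import sys
for p in sys.argv[1:]: print(p,delta(*lev(float(p))))
s=env.state();d=s['ee_pos'][:2]-C
print("t",s['time_s'],s['ee_pos'],s['ee_rot'][2],"contact phi",np.degrees(np.arctan2(d[1],d[0]))+16.9,"F",np.round(s['force'],2))
E
python3 arc.py 136 140 144 148; python3 - <<'E'
from fit import *
im=cv2.imread("pics/side1.png");c=center("side",im,np.array([539.,-12.7]));print(c)
for cc in(c,np.array([539.,-12.7])):
  a,v=comb("side",im,cc,np.radians(-151.7));print(np.degrees(a),v)
f=cams.grab_frame("side");cv2.imwrite("pics/side2.png",f)
cv2.imwrite("pics/c4.png",cv2.resize(f[160:250,205:325],None,fx=6,fy=6,interpolation=cv2.INTER_CUBIC))
E
```

```text
136 [-0.0031  0.0005 -0.0018 -0.07  ]
140 [-0.0084 -0.0005 -0.0018 -0.1398]
144 [-0.0137 -0.0012 -0.0018 -0.2096]
148 [-0.0191 -0.0015 -0.0017 -0.2795]
t 2.7 [503.35496714  57.30607759  48.15070517] 41.988286467730994 contact phi 133.88385436494647 F [-0.66 -0.33  0.66]
[537.53141753 -15.89683642]
-159.72140913183154 41.104616756792936
-158.40360620303065 36.46964574406772
```

View pics/c4.png

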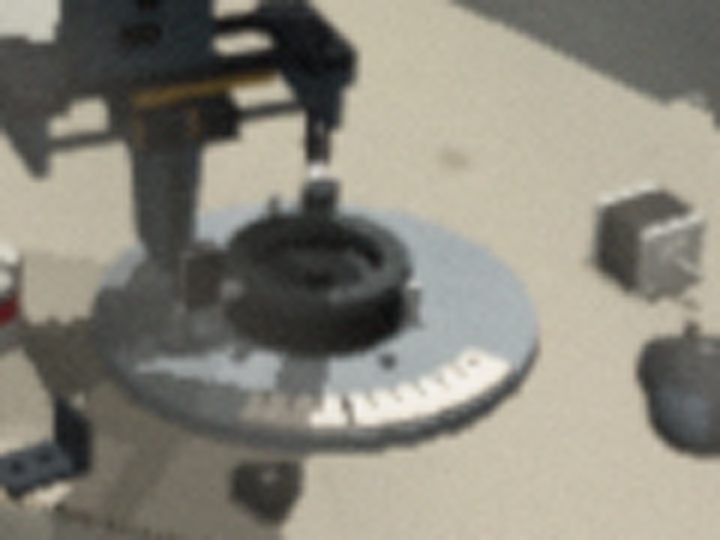

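Request:
apply_moves(
  deltas=[
    [-0.003,0.0005,-0.0015,-0.07,-1],
    [-0.0084,-0.0005,-0.0015,-0.14,-1],
    [-0.011,-0.001,-0.0015,-0.175,-1],
    [-0.0137,-0.0012,-0.0015,-0.21,-1],
    [-0.0164,-0.0014,-0.0015,-0.245,-1],
  ],
)

```text
time_s: 3.25
ee_pos: [494.9, 48.2, 54.6]
ee_rot: [179.8, -0.2, 56.1]
force: [0.7, 2.7, 0.9]
gripper_width: 0.7
gripper_force: 1.3
```

```bash
python3 arc.py 146 149 152 155 158 161
```

```text
146 [-0.0034 -0.0034  0.0046  0.002 ]
149 [-0.0073 -0.0045  0.0046 -0.0503]
152 [-0.0112 -0.0054  0.0046 -0.1027]
155 [-0.0152 -0.0061  0.0046 -0.1551]
158 [-0.0192 -0.0065  0.0046 -0.2074]
161 [-0.0233 -0.0068  0.0046 -0.2598]
t 3.25 [494.94982559  48.20564592  54.64212916] 56.11593746017055 contact phi 142.77643740447735 F [0.73 2.69 0.89]
```

Request:
apply_moves(
  deltas=[
    [-0.003,-0.002,0.002,-0.01,-1],
    [-0.007,-0.003,0.003,-0.05,-1],
    [-0.011,-0.004,0.003,-0.1,-1],
    [-0.015,-0.005,0.003,-0.155,-1],
    [-0.019,-0.0055,0.003,-0.207,-1],
  ],
)

```text
time_s: 3.75
ee_pos: [480.5, 35.7, 51.2]
ee_rot: [179.7, -0.2, 68.0]
force: [2.0, 1.6, 0.9]
gripper_width: 0.6
gripper_force: 1.3
```

```bash
python3 arc.py 158 161 164 167 170 173
```

```text
158 [-0.0005 -0.0016  0.0011  0.0003]
161 [-0.0044 -0.0027  0.0011 -0.0521]
164 [-0.0084 -0.0035  0.0011 -0.1044]
167 [-0.0124 -0.0042  0.0011 -0.1568]
170 [-0.0164 -0.0047  0.0011 -0.2092]
173 [-0.0204 -0.0049  0.0011 -0.2615]
t 3.75 [480.48035077  35.74499044  51.1566917 ] 68.01566248125022 contact phi 157.2806336721681 F [1.98 1.62 0.94]
```

Contact is steady at about 2.6 N, so I'll continue.

Request:
apply_moves(
  deltas=[
    [-0.0044,-0.0025,0.001,-0.052,-1],
    [-0.0084,-0.0035,0.001,-0.104,-1],
    [-0.0124,-0.0042,0.001,-0.157,-1],
    [-0.0164,-0.0047,0.001,-0.209,-1],
    [-0.0204,-0.0049,0.001,-0.262,-1],
  ],
)

```text
time_s: 4.25
ee_pos: [468.0, 18.7, 50.0]
ee_rot: [179.7, -0.1, 83.0]
force: [1.4, 2.3, 1.5]
gripper_width: 0.6
gripper_force: 1.3
```

```bash
python3 arc.py 173 176 179 182 185 188
```

```text
173 [-0.0001  0.0003  0.      0.0004]
176 [-0.004  -0.0008  0.     -0.052 ]
179 [-0.0079 -0.0016  0.     -0.1044]
182 [-0.0119 -0.0023  0.     -0.1567]
185 [-0.0159 -0.0027  0.     -0.2091]
188 [-0.02   -0.003   0.     -0.2614]
t 4.25 [467.98362951  18.74666765  50.03949653] 83.02063284763841 contact phi 173.01581995085888 F [1.39 2.32 1.47]
```

Request:
apply_moves(
  deltas=[
    [-0.004,-0.001,0,-0.052,-1],
    [-0.008,-0.0018,0,-0.104,-1],
    [-0.012,-0.0024,0,-0.157,-1],
    [-0.016,-0.0028,0,-0.209,-1],
    [-0.02,-0.003,0,-0.261,-1],
  ],
)

```text
time_s: 4.75
ee_pos: [461.8, -0.8, 49.9]
ee_rot: [179.8, -0.0, 98.0]
force: [0.0, 2.6, 1.5]
gripper_width: 0.4
gripper_force: 1.3
```

```bash
python3 arc.py 188 191 194 197 200
```

```text
188 [-0.0001  0.0008 -0.0001 -0.0006]
191 [-0.004  -0.0003 -0.0001 -0.0529]
194 [-7.900e-03 -1.200e-03 -1.000e-04 -1.053e-01]
197 [-1.190e-02 -1.800e-03 -1.000e-04 -1.576e-01]
200 [-1.6e-02 -2.3e-03 -1.0e-04 -2.1e-01]
t 4.75 [461.82543868  -0.75039308  49.92572443] 97.96765535307195 contact phi 188.09829354245275 F [0.04 2.61 1.54]
```

Request:
apply_moves(
  deltas=[
    [-0.004,-0.0003,0,-0.053,-1],
    [-0.0079,-0.0012,0,-0.105,-1],
    [-0.0119,-0.0018,0,-0.158,-1],
    [-0.0146,-0.0022,0,-0.192,-1],
    [-0.0146,-0.0022,0,-0.192,-1],
  ],
)

```text
time_s: 5.25
ee_pos: [460.8, -15.9, 49.5]
ee_rot: [179.9, 0.0, 108.8]
force: [0.5, -0.4, 0.8]
gripper_width: 0.7
gripper_force: 0.4
```

```bash
python3 arc.py 199 201 203 205; python3 - <<'E'
from pl import *
o=[]
for n in("side","top"):
    f=cams.grab_frame(n);cv2.imwrite(f"pics/{n}3.png",f)
    o.append(cv2.resize(f[200:245,225:315] if n=="side" else f[200:245,230:320],None,fx=6.6,fy=6.6,interpolation=cv2.INTER_CUBIC))
cv2.imwrite("pics/c5.png",np.vstack(o))
E
```

```text
199 [ 0.0001  0.0009 -0.0005 -0.0027]
201 [-0.0025  0.0002 -0.0005 -0.0376]
203 [-0.0052 -0.0004 -0.0005 -0.0725]
205 [-0.0078 -0.001  -0.0005 -0.1074]
t 5.25 [460.8346265  -15.87677741  49.47433086] 108.84696481311275 contact phi -160.77268018670227 F [ 0.47 -0.45  0.84]
```

View pics/c5.png

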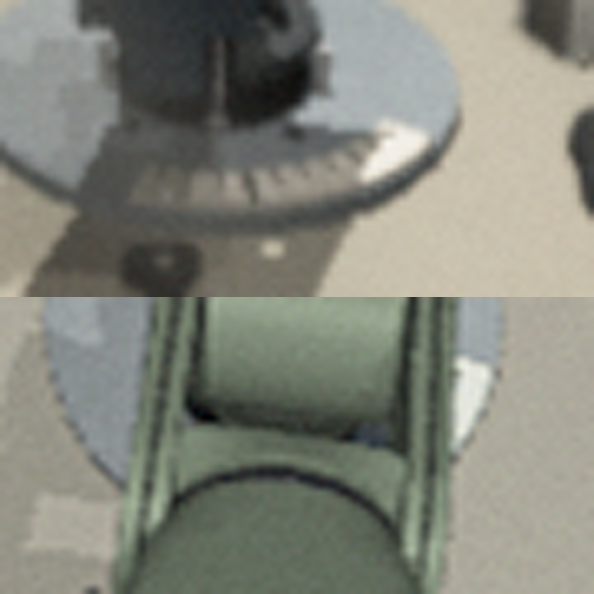

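The side view shows the thin pointer hanging at px (257.9, 206–219), left of (clockwise from) the long mark at (262.6, 226–231). The gap still to go can be computed from these.

```bash
cat > ang.py <<'E'
from fit import *
# angles by column in the side view, for the centre hypothesis
from scipy.optimize import brentq
def phi_u(u,r,z,c): return np.degrees(brentq(lambda a:proj('side',circ(c,r,np.array([a]),z))[0,0]-u,np.radians(170),np.radians(240)))
for c in([539,-12.7],[537,-15]):
    c=np.array(c)
    print(c,"pointer",phi_u(257.9,88,25,c),proj('side',circ(c,88,np.radians([phi_u(257.9,88,25,c)]),18.5)))
    for q in(200,205,208,210): print(q,proj('side',circ(c,90,np.radians([q]),16)),proj('side',circ(c,113,np.radians([q]),16)))
E
python3 ang.py
```

```text
[539.  -12.7] pointer 201.7027105109305 [[257.82047744 225.1700757 ]]
200 [[256.93129472 226.2279928 ]] [[257.08529694 230.54599439]]
205 [[259.54791489 226.21815587]] [[260.41804948 230.53180106]]
208 [[261.10581812 226.15145284]] [[262.401728   230.44473254]]
210 [[262.13631786 226.08178889]] [[263.71346049 230.35415319]]
[537 -15] pointer 200.70276113733013 [[257.8203435 225.6678236]]
200 [[257.44309091 226.73224857]] [[257.60480566 231.0648126 ]]
205 [[260.06386532 226.72224263]] [[260.9429259  231.05039529]]
208 [[261.62413412 226.6552352 ]] [[262.929659   230.96292641]]
210 [[262.65615263 226.58528443]] [[264.24335129 230.87197033]]
```

Request:
apply_moves(
  deltas=[
    [-0.0025,0.0003,0,-0.037,-1],
    [-0.005,-0.0003,0,-0.07,-1],
    [-0.0065,-0.0006,0,-0.09,-1],
    [-0.0065,-0.0006,0,-0.09,-1],
  ],
)

```text
time_s: 5.75
ee_pos: [461.6, -22.0, 48.5]
ee_rot: [-179.9, -0.0, 114.0]
force: [-1.9, 1.6, 1.0]
gripper_width: 0.5
gripper_force: 1.0
```

```bash
python3 arc.py 204 200 195
```

```text
204 [-0.0005  0.0004 -0.0015  0.0005]
200 [ 0.0046  0.0022 -0.0015  0.0703]
195 [ 0.0108  0.0049 -0.0015  0.1575]
t 5.75 [461.62512988 -21.95270289  48.48047126] 114.02669033591978 contact phi -156.28079275265935 F [-1.9   1.57  1.02]
```

Request:
apply_moves(
  deltas=[
    [0.012,0,0,0,-1],
    [0.024,0,0,0,-1],
    [0.024,0,-0.04,0,-1],
    [0.024,0,-0.085,0,-1],
    [0.024,0,-0.13,0,-1],
  ],
)

```text
time_s: 6.25
ee_pos: [451.8, 0.9, 179.8]
ee_rot: [-180.0, 0.0, 114.1]
force: [1.1, -0.2, -0.3]
gripper_width: 0.6
gripper_force: 0.0
```

```bash
python3 -c "
from pl import *
print(delta([430,260,190],114),env.state()['ee_pos'])"
```

```text
[ 0.2454  0.086  -0.0103  0.002 ] [451.76200439   0.89424344 179.77787285]
```

Request:
apply_moves(
  deltas=[
    [0.045,0.015,-0.01,0,-1],
    [0.09,0.03,-0.01,0,-1],
    [0.135,0.045,-0.01,0,-1],
    [0.18,0.06,-0.01,0,-1],
    [0.225,0.075,-0.01,0,-1],
  ],
)

```text
time_s: 6.75
ee_pos: [428.1, 238.5, 188.6]
ee_rot: [179.9, 0.0, 114.1]
force: [1.6, 0.1, 1.1]
gripper_width: 0.5
gripper_force: 0.0
```

```bash
python3 - <<'E'
from fit import *
for n in("top","side"):
    fs=[cams.grab_frame(n).astype(float) for _ in range(6)]
    f=np.mean(fs,0);np.save(f"pics/{n}4.npy",f)
    c=center(n,f,np.array([539.,-12.7]));a,v=comb(n,f,c,np.radians(-151.7));print(n,c,np.degrees(a)%360,v)
    cv2.imwrite(f"pics/{n}4.png",f.astype(np.uint8))
t=cv2.imread("pics/top4.png")[195:243,235:310];s=cv2.imread("pics/side4.png")[200:238,230:305]
cv2.imwrite("pics/c6.png",np.vstack([cv2.resize(i,None,fx=6.9,fy=6.9,interpolation=cv2.INTER_CUBIC) for i in(t,s)]))
E
```

```text
top [539.07038094 -12.64329749] 208.29999999999998 10.157960740096541
side [536.15271468 -16.04359869] 208.5864788975654 52.29069488099549
```

View pics/c6.png

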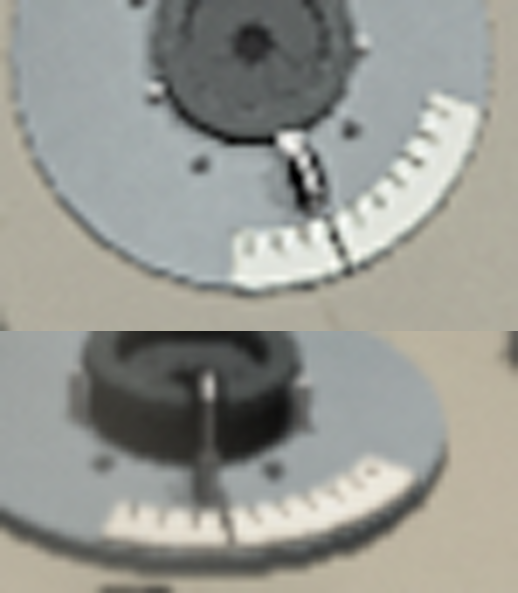

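```bash
cat > prof.py <<'E'
from fit import *
import sys
k=sys.argv[1]
for n in("top","side"):
    f=np.load(f"pics/{n}{k}.npy").mean(2);c=np.array([539.05,-12.65]) if n=="top" else np.array([536.2,-16.0])
    A=np.radians(np.arange(194,217,1.))
    print(n,"deg",np.degrees(A).round().astype(int))
    P=lambda rs,z:np.mean([samp(f,n,circ(c,r,A,z)) for r in rs],0).round().astype(int)
    if n=="top":
        print("grip71",P(np.arange(66,84,2.),71));print("arm43",P(np.arange(52,61,2.),43))
    else:
        for z in(35,30,25,21): print("ptr",z,P([88.],z))
    print("mark in",P(np.arange(91,99,2.),16));print("mark out",P(np.arange(102,113,2.),16))
E
python3 prof.py 4
```

```text
top deg [194 195 196 197 198 199 200 201 202 203 204 205 206 207 208 209 210 211
 212 213 214 215 216]
grip71 [133 119  98  67  36  25  49  94 137 161 167 149 112  87  91 116 142 161
 170 172 171 170 169]
arm43 [127 125 125 127 135 144 153 163 171 184 196 200 197 188 176 161 145 137
 137 144 154 160 162]
mark in [220 231 231 223 202 182 175 182 208 229 234 228 207 174 142 142 175 210
 229 230 220 204 190]
mark out [222 222 224 224 224 225 226 224 223 224 227 228 209 168 139 154 196 224
 228 226 225 223 223]
side deg [194 195 196 197 198 199 200 201 202 203 204 205 206 207 208 209 210 211
 212 213 214 215 216]
ptr 35 [153 148 142 132 120 103  84  80  80  86  93 106 119 137 155 160 163 164
 164 165 165 164 164]
ptr 30 [143 141 138 131 122 106  88  81  82  86  92  99 105 118 132 145 158 161
 163 163 163 163 163]
ptr 25 [143 137 135 131 127 117 102  93  88  89  94  97 100 106 113 127 144 154
 162 163 163 163 163]
ptr 21 [167 168 166 162 154 145 133 126 126 128 131 131 128 122 116 127 147 163
 176 180 177 173 167]
mark in [218 221 220 219 210 200 187 188 209 218 220 213 202 169 138 143 163 200
 221 224 222 216 208]
mark out [185 187 187 184 182 181 180 180 180 180 181 181 173 162 142 146 169 182
 189 192 193 192 188]
```

The stand has not moved: the centre repeats, and the mark is at 208.3°. The lever axis is at about 204.0° from the grip stripe and plates in the top view, against 203.7° from contact. About 4.3° remains, so I'll go back and nudge it.

```bash
python3 -c "
from pl import *
print(delta(lev(190,150)[0],114),env.state()['ee_pos'])"
```

```text
[-0.2313 -0.0669  0.0385 -0.0006] [429.36641551 235.14272113 188.50787246]
```

Request:
apply_moves(
  deltas=[
    [-0.046,-0.013,0.008,0,-1],
    [-0.092,-0.027,0.016,0,-1],
    [-0.138,-0.04,0.024,0,-1],
    [-0.184,-0.053,0.03,0,-1],
    [-0.231,-0.067,0.038,0,-1],
  ],
)

```text
time_s: 7.85
ee_pos: [462.4, -4.5, 150.6]
ee_rot: [179.9, 0.0, 114.0]
force: [0.4, -0.6, 0.6]
gripper_width: 0.4
gripper_force: 0.0
```

Request:
apply_moves(
  deltas=[
    [0,0,0.0,0,-1],
    [0,0,0.03,0,-1],
    [0,0,0.06,0,-1],
    [0,0,0.098,0,-1],
    [0,0,0.098,0,-1],
  ],
)

```text
time_s: 8.35
ee_pos: [458.4, -2.0, 49.1]
ee_rot: [-179.5, -0.2, 114.0]
force: [-0.8, 0.2, -0.9]
gripper_width: 0.3
gripper_force: 0.0
```

```bash
python3 arc.py 194 198 202 204 205 206 207 207.5
```

```text
194 [-0.0076  0.0003 -0.0009  0.1752]
198 [-0.0125 -0.002  -0.0009  0.1054]
202 [-0.0175 -0.0039 -0.0009  0.0355]
204 [-0.0201 -0.0048 -0.0009  0.0006]
205 [-0.0214 -0.0052 -0.0009 -0.0168]
206 [-0.0227 -0.0055 -0.0009 -0.0343]
207 [-0.024  -0.0059 -0.0009 -0.0517]
207.5 [-0.0246 -0.006  -0.0009 -0.0604]
t 8.35 [458.4135507   -1.95669538  49.1249897 ] 114.03660011497567 contact phi 189.30644310524858 F [-0.85  0.19 -0.91]
```

Request:
apply_moves(
  deltas=[
    [-0.006,-0.001,0,0,-1],
    [-0.011,-0.002,0,0,-1],
    [-0.015,-0.003,0,0,-1],
    [-0.017,-0.0038,0,0,-1],
    [-0.017,-0.0038,0,0,-1],
  ],
)

```text
time_s: 8.85
ee_pos: [466.1, -19.7, 53.2]
ee_rot: [179.9, 0.0, 114.0]
force: [0.8, 0.2, 1.4]
gripper_width: 0.6
gripper_force: 0.0
```

```bash
python3 arc.py 202 204 205 206 207 207.5
```

```text
202 [ 0.0018 -0.0038  0.0032  0.0353]
204 [-0.0007 -0.0046  0.0032  0.0004]
205 [-0.002  -0.005   0.0032 -0.017 ]
206 [-0.0033 -0.0053  0.0032 -0.0345]
207 [-0.0046 -0.0057  0.0032 -0.052 ]
207.5 [-0.0053 -0.0058  0.0032 -0.0607]
t 8.85 [466.1333345  -19.69915878  53.24408016] 114.02338356792185 contact phi -157.6133250837041 F [0.77 0.19 1.36]
```

Request:
apply_moves(
  deltas=[
    [0,-0.0045,0.002,0,-1],
    [-0.0015,-0.005,0.002,-0.017,-1],
    [-0.003,-0.0053,0.002,-0.034,-1],
    [-0.004,-0.0057,0.002,-0.052,-1],
    [-0.004,-0.0057,0.002,-0.052,-1],
  ],
)

```text
time_s: 9.35
ee_pos: [461.0, -25.2, 50.1]
ee_rot: [-179.9, -0.1, 117.1]
force: [-3.0, 1.8, -0.3]
gripper_width: 0.4
gripper_force: 1.3
```

```bash
python3 arc.py 206 207 207.5 208
```

```text
206 [-0.0004  0.0016  0.0001  0.0186]
207 [-0.0017  0.0012  0.0001  0.0011]
207.5 [-0.0024  0.001   0.0001 -0.0076]
208 [-0.003   0.0008  0.0001 -0.0164]
t 9.35 [461.03416968 -25.24252798  50.12917305] 117.06316125923581 contact phi -153.96100850191038 F [-2.96  1.82 -0.31]
```

Request:
apply_moves(
  deltas=[
    [-0.0006,0.0004,0,0,-1],
    [-0.0012,0.0008,0,0,-1],
    [-0.0018,0.001,0,0,-1],
    [-0.0018,0.001,0,0,-1],
    [-0.0018,0.001,0,0,-1],
  ],
)

```text
time_s: 9.85
ee_pos: [463.4, -26.4, 50.3]
ee_rot: [-180.0, -0.0, 117.0]
force: [-4.0, 0.3, -0.6]
gripper_width: 0.1
gripper_force: 1.5
```

```bash
python3 arc.py 207 207.5 208
```

```text
207 [ 0.0004 -0.0004  0.0003  0.0008]
207.5 [-0.0002 -0.0006  0.0003 -0.0079]
208 [-0.0009 -0.0008  0.0003 -0.0166]
t 9.85 [463.40598084 -26.43421656  50.25068308] 117.04761402866825 contact phi -152.8026010375992 F [-4.04  0.31 -0.63]
```

Request:
apply_moves(
  deltas=[
    [0.012,0,0,0,-1],
    [0.024,0,0,0,-1],
    [0.024,0,-0.04,0,-1],
    [0.024,0,-0.085,0,-1],
    [0.024,0,-0.13,0,-1],
  ],
)

```text
time_s: 10.35
ee_pos: [452.9, -4.3, 182.3]
ee_rot: [179.9, 0.1, 117.1]
force: [1.3, 0.7, 0.7]
gripper_width: 0.3
gripper_force: 0.0
```

Request:
apply_moves(
  deltas=[
    [0.045,0.015,-0.01,0,-1],
    [0.09,0.03,-0.01,0,-1],
    [0.135,0.045,-0.01,0,-1],
    [0.18,0.06,-0.01,0,-1],
    [0.225,0.075,-0.01,0,-1],
  ],
)

```text
time_s: 10.85
ee_pos: [416.9, 232.1, 191.2]
ee_rot: [179.8, 0.0, 117.1]
force: [1.3, -0.0, -0.1]
gripper_width: 0.5
gripper_force: 0.0
```

```bash
cat > look.py <<'E'
from fit import *
import sys
k=sys.argv[1]
for n in("top","side"):
    f=np.mean([cams.grab_frame(n).astype(float) for _ in range(6)],0);np.save(f"pics/{n}{k}.npy",f)
    c=center(n,f,np.array([539.,-12.7]));a,v=comb(n,f,c,np.radians(-151.7));print(n,c,np.degrees(a)%360,v)
    cv2.imwrite(f"pics/{n}{k}.png",f.astype(np.uint8))
t=cv2.imread(f"pics/top{k}.png")[195:243,235:310];s=cv2.imread(f"pics/side{k}.png")[200:238,230:305]
cv2.imwrite(f"pics/z{k}.png",np.vstack([cv2.resize(i,None,fx=6.9,fy=6.9,interpolation=cv2.INTER_CUBIC) for i in(t,s)]))
E
python3 look.py 5; python3 prof.py 5
```

```text
top [539.06013496 -12.71024942] 208.24270422048693 10.929705590487998
side [535.02778816 -16.22896854] 208.75836623610465 56.14815301323175
top deg [194 195 196 197 198 199 200 201 202 203 204 205 206 207 208 209 210 211
 212 213 214 215 216]
grip71 [144 142 139 132 120 101  69  37  23  32  62 110 153 174 175 148 104  77
  90 121 147 164 171]
arm43 [144 137 131 126 124 126 129 136 147 157 166 174 180 190 198 203 201 196
 188 176 160 145 137]
mark in [219 230 231 224 205 186 177 182 207 228 233 227 205 173 142 142 176 212
 230 230 220 204 190]
mark out [222 222 223 223 224 225 226 224 223 224 227 228 209 168 139 154 196 223
 228 226 225 223 223]
side deg [194 195 196 197 198 199 200 201 202 203 204 205 206 207 208 209 210 211
 212 213 214 215 216]
ptr 35 [158 155 151 145 138 134 130 124 116 102  85  85  87  96 106 122 139 145
 152 158 163 163 163]
ptr 30 [155 151 147 143 139 135 131 125 117 102  85  83  85  89  93  97 100 111
 122 140 158 162 164]
ptr 25 [161 159 152 146 139 134 131 126 121 109  94  90  92  94  95  98 101 108
 117 131 148 156 161]
ptr 21 [177 181 180 175 165 155 146 143 149 147 138 128 118 112 109 119 135 145
 151 154 157 159 162]
mark in [219 222 221 220 211 201 188 190 210 219 221 214 202 169 138 143 164 200
 222 224 222 216 208]
mark out [185 186 187 185 183 182 181 181 180 180 181 181 173 162 142 146 169 182
 189 193 194 192 188]
```

View pics/z5.png

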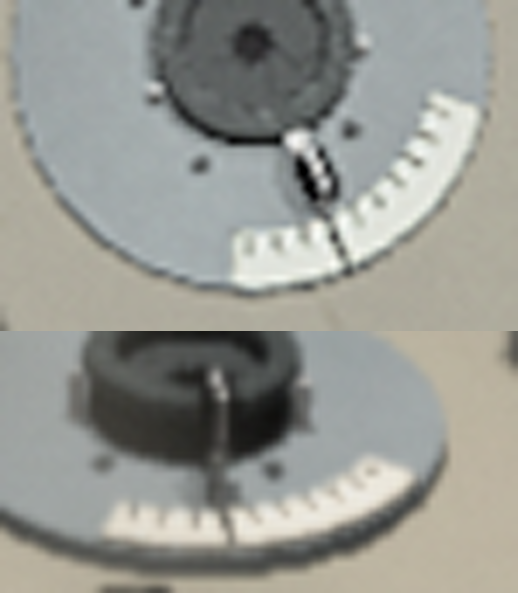

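```bash
python3 - <<'E'
from fit import *
c=np.array([536.,-16.])
for q in(205,207,208.3,209.5):
  print(q,[tuple(proj('side',circ(c,88,np.radians([q]),z))[0].round(1)) for z in(65,43,30,18.5)],"mark",proj('side',circ(c,90,np.radians([q]),16))[0].round(1))
f=np.load("pics/side5.npy").mean(2)
print("     ",np.arange(254,272))
for r in range(205,233): print(r,f[r,254:272].round().astype(int))
E
```

```text
205 [(np.float64(260.8), np.float64(212.7)), (np.float64(260.6), np.float64(219.0)), (np.float64(260.4), np.float64(222.7)), (np.float64(260.2), np.float64(225.9))] mark [260.3 227. ]
207 [(np.float64(261.9), np.float64(212.6)), (np.float64(261.6), np.float64(218.9)), (np.float64(261.4), np.float64(222.6)), (np.float64(261.3), np.float64(225.9))] mark [261.3 226.9]
208.3 [(np.float64(262.6), np.float64(212.6)), (np.float64(262.2), np.float64(218.9)), (np.float64(262.1), np.float64(222.6)), (np.float64(261.9), np.float64(225.8))] mark [262.  226.9]
209.5 [(np.float64(263.2), np.float64(212.5)), (np.float64(262.9), np.float64(218.9)), (np.float64(262.7), np.float64(222.5)), (np.float64(262.5), np.float64(225.8))] mark [262.6 226.8]
      [254 255 256 257 258 259 260 261 262 263 264 265 266 267 268 269 270 271]
205 [ 78  68  58  64  51  52  85 110  78  71  74  76  79  75  75  87  81  73]
206 [ 63  49  38  37  33  42 106 157  80  55  67  75  83  80  82  81  76  63]
207 [ 73  60  48  44  40  43 102 156  96  54  74  83  87  81  79  70  60  50]
208 [ 86  83  73  67  62  41  61 111 126  59  
[... 1113 characters left out ...]
24 [163 161 149 135 129 117  87  93  96 102 119 149 161 172 178 172 166 194]
225 [170 180 175 153 138 143 123 108 107 140 156 160 164 198 212 203 185 205]
226 [193 211 210 187 156 190 189 156 120 176 213 207 180 205 228 229 215 195]
227 [216 223 221 200 164 217 221 196 116 156 222 224 210 194 224 227 227 224]
228 [218 221 220 208 187 219 222 207 149 149 220 226 225 223 224 224 224 226]
229 [217 218 218 217 217 219 221 217 191 143 207 222 224 221 215 209 207 205]
230 [193 198 198 197 198 197 197 197 178 132 174 193 196 191 171 155 146 134]
231 [132 144 141 138 138 136 134 137 131 126 132 127 123 119 106  95  92 102]
232 [115 118 114 110 109 106 101 106 102 110 115 112 105 103  87  78  74  75]
```

```bash
python3 - <<'E'
from fit import *
def fitring(n,f,c0,r,z,sel):
    g=f.mean(2)
    def cost(c): return -np.mean(samp(g,n,circ(c,r+3,sel,z))-samp(g,n,circ(c,r-3,sel,z)))
    b=min(((cost(c0+np.array([i,j])),i,j) for i in range(-8,9,2) for j in range(-8,9,2)))
    return minimize(cost,c0+np.array(b[1:]),method='Nelder-Mead').x
for k in"45":
  for n in("top","side"):
    f=np.load(f"pics/{n}{k}.npy");c0=np.array([539.,-12.7]) if n=="top" else np.array([536.,-16])
    # outline angles free of lever, clamp pivot; side: left/right flanks seen against the disc
    s=np.radians(np.r_[40:190,225:355]) if n=="top" else np.radians(np.r_[70:130,265:325])
    print(k,n,"ring",fitring(n,f,c0,48,45,s))
    # disc lateral: bluish contrast at flanks only
    h=(f[...,0]-f[...,2])[...,None]
    s=np.radians(np.r_[60:150,290:340] if n=="side" else np.r_[40:350])
    print("   disc",fitring(n,-h if 0 else -h,c0,118,12,s))
E
```

```text
4 top ring [534.95492521 -12.64867934]
   disc [539.07045489 -12.64328668]
4 side ring [538.84928272 -14.83795788]
   disc [538.29867586 -14.90052311]
5 top ring [534.937855   -12.74490059]
   disc [539.07541694 -12.70529082]
5 side ring [539.91512173 -15.03410826]
   disc [538.27852704 -14.85175704]
```

```bash
python3 - <<'E'
from fit import *
from scipy.optimize import brentq
c=np.array([538.3,-14.9])
def inv(u,v,r):  # angle and z on the cylinder r seen at pixel (u,v), near side
    K,e,R=cal('side');d=R@np.linalg.inv(K)@np.array([u,v,1.]);o=e[:2]-c
    A=d[:2]@d[:2];B=2*o@d[:2];q=o@o-r*r;t=(-B-np.sqrt(B*B-4*A*q))/2/A;p=e+t*d
    return np.degrees(np.arctan2(*(p[:2]-c)[::-1]))%360,p[2]
for k in"45":
  f=np.load(f"pics/side{k}.npy").mean(2);u0=261 if k=="5" else 259
  for r in range(205,219):
    seg=f[r,u0-3:u0+5];i=int(np.argmax(f[r,u0-1:u0+3]))+u0-1
    w=f[r,i-1:i+2]-min(f[r,i-2],f[r,i+2]);w=np.clip(w,0,None);u=(w*np.arange(i-1,i+2)).sum()/w.sum()
    print(k,r,round(u,2),np.round(inv(u,r,85),1),np.round(inv(u,r,88),1))
  for r in range(226,230):
    w=np.clip(210-f[r,261:265],0,None);u=(w*np.arange(261,265)).sum()/w.sum();p=back('side',[[u,r]],16)[0][:2]-c
    print("mark",r,round(u,2),np.hypot(*p).round(1),np.degrees(np.arctan2(p[1],p[0]))%360)
E
```

```text
4 205 260.11 [203.4  87.9] [203.1  89.7]
4 206 259.79 [202.8  84.5] [202.6  86.3]
4 207 259.75 [202.8  81.1] [202.6  82.9]
4 208 259.78 [203.   77.7] [202.8  79.5]
4 209 259.78 [203.1  74.2] [202.9  76.1]
4 210 259.8 [203.2  70.8] [203.   72.6]
4 211 259.77 [203.2  67.3] [203.   69.2]
4 212 259.81 [203.4  63.9] [203.2  65.7]
4 213 259.79 [203.4  60.4] [203.2  62.3]
4 214 259.79 [203.5  56.9] [203.3  58.8]
4 215 259.75 [203.6  53.4] [203.3  55.3]
4 216 259.78 [203.7  49.9] [203.5  51.8]
4 217 259.9 [204.   46.4] [203.8  48.3]
4 218 259.94 [204.2  42.9] [204.   44.8]
mark 226 261.93 87.8 208.64251616335582
mark 227 262.27 93.2 208.6664052078965
mark 228 262.45 98.6 208.41695212194932
mark 229 262.8 103.9 208.47818595165754
5 205 260.94 [205.   87.9] [204.7  89.7]
5 206 260.88 [205.   84.5] [204.7  86.3]
5 207 260.98 [205.3  81. ] [205.   82.9]
5 208 261.57 [206.5  77.5] [206.2  79.4]
5 209 261.74 [207.   74.1] [206.6  75.9]
5 210 261.75 [207.1  70.6] [206.7  72.5]
5 211 261.78 [207.3  67.1] [206.9  69. ]
5 212 261.74 [207.3  63.7] [206.9  65.6]
5 213 261.74 [207.4  60.2] [207.   62.1]
5 214 261.71 [207.4  56.7] [207.   58.6]
5 215 261.7 [207.5  53.2] [207.1  55.1]
5 216 261.68 [207.5  49.7] [207.2  51.6]
5 217 261.13 [206.5  46.3] [206.2  48.2]
5 218 261.1 [206.6  42.8] [206.2  44.7]
mark 226 261.89 87.8 208.56496269836003
mark 227 262.25 93.2 208.62655770331938
mark 228 262.47 98.6 208.45018242316493
mark 229 262.82 103.9 208.50875898187766
```

The lever now reads 207.3° in the side view and 207.7° in the top view, with the mark at 208.3–208.5°. I'll nudge it about 0.9° further, so the contact target is 208.2.

```bash
python3 -c "
from pl import *
print(delta(lev(200,150)[0],118),env.state()['ee_pos'])"
```

```text
[-0.2388 -0.0719  0.0405 -0.0184] [417.64040905 228.61133991 190.52391633]
```

Request:
apply_moves(
  deltas=[
    [-0.046,-0.014,0.008,0,-1],
    [-0.092,-0.028,0.016,0,-1],
    [-0.138,-0.042,0.024,0,-1],
    [-0.184,-0.056,0.03,-0.01,-1],
    [-0.238,-0.072,0.04,-0.018,-1],
  ],
)

```text
time_s: 11.95
ee_pos: [460.4, -10.6, 151.9]
ee_rot: [179.9, 0.0, 118.1]
force: [0.2, 0.6, 0.4]
gripper_width: 0.5
gripper_force: 0.0
```

Request:
apply_moves(
  deltas=[
    [0,0,0.0,0,-1],
    [0,0,0.02,0,-1],
    [0,0,0.055,0,-1],
    [0,0,0.098,0,-1],
    [0,0,0.098,0,-1],
  ],
)

```text
time_s: 12.45
ee_pos: [455.9, -7.9, 49.9]
ee_rot: [-179.5, -0.3, 118.0]
force: [-0.9, -0.1, 0.0]
gripper_width: 0.5
gripper_force: 0.0
```

Request:
apply_moves(
  deltas=[
    [0,0,0.0,0,-1],
    [0,0,0.0,0,-1],
  ],
)

```text
time_s: 12.65
ee_pos: [461.8, -8.2, 55.6]
ee_rot: [179.8, 0.1, 118.1]
force: [0.5, 0.3, 0.2]
gripper_width: 0.6
gripper_force: 0.0
```

```bash
python3 arc.py 202 204 206 207 208 208.2
```

```text
202 [-0.0101 -0.0052  0.0056  0.1061]
204 [-0.0126 -0.0062  0.0056  0.0712]
206 [-0.0151 -0.0071  0.0056  0.0363]
207 [-0.0164 -0.0076  0.0056  0.0189]
208 [-0.0177 -0.008   0.0056  0.0014]
208.2 [-0.018  -0.008   0.0056 -0.0021]
t 12.65 [461.77731525  -8.20448088  55.56981273] 118.0815075146522 contact phi 193.5682861179052 F [0.54 0.26 0.18]
```

Request:
apply_moves(
  deltas=[
    [-0.004,-0.002,0.003,0,-1],
    [-0.008,-0.004,0.004,0,-1],
    [-0.012,-0.006,0.004,0,-1],
    [-0.014,-0.007,0.004,0,-1],
    [-0.014,-0.007,0.004,0,-1],
  ],
)

```text
time_s: 13.15
ee_pos: [460.6, -24.4, 49.9]
ee_rot: [180.0, 0.0, 118.0]
force: [0.3, -0.2, -0.4]
gripper_width: 0.4
gripper_force: 0.0
```

Request:
apply_moves(
  deltas=[
    [0,0,0.0,0,-1],
    [0,0,0.0,0,-1],
    [0,0,0,0,-1],
  ],
)

```text
time_s: 13.45
ee_pos: [460.5, -23.9, 49.7]
ee_rot: [-180.0, -0.0, 118.1]
force: [-0.2, 0.4, -0.9]
gripper_width: 0.1
gripper_force: 0.0
```

```bash
python3 arc.py 206 207 208 208.2
```

```text
206 [-0.0019  0.0014 -0.0003  0.0364]
207 [-0.0032  0.0009 -0.0003  0.0189]
208 [-0.0045  0.0005 -0.0003  0.0015]
208.2 [-0.0048  0.0004 -0.0003 -0.002 ]
t 13.45 [460.5218625  -23.85804538  49.66462378] 118.08531030727856 contact phi -155.00790569867962 F [-0.15  0.36 -0.86]
```

Request:
apply_moves(
  deltas=[
    [-0.0015,0.0004,0,0,-1],
    [-0.003,0.0004,0,0,-1],
    [-0.004,0.0004,0,0,-1],
    [-0.0048,0.0004,0,0,-1],
    [-0.0048,0.0004,0,0,-1],
  ],
)

```text
time_s: 13.95
ee_pos: [463.1, -27.8, 49.7]
ee_rot: [-180.0, -0.0, 118.1]
force: [-1.3, 2.6, 0.9]
gripper_width: 0.3
gripper_force: 1.3
```

```bash
python3 arc.py 208 208.2
```

```text
208 [ 0.0002  0.0002 -0.0003  0.001 ]
208.2 [-0.0001  0.0001 -0.0003 -0.0025]
t 13.95 [463.0540256  -27.83259628  49.68542391] 118.05946101170039 contact phi -151.83113069142453 F [-1.25  2.6   0.89]
```

Request:
apply_moves(
  deltas=[
    [0.012,0,0,0,-1],
    [0.024,0,0,0,-1],
    [0.024,0,-0.04,0,-1],
    [0.024,0,-0.085,0,-1],
    [0.024,0,-0.13,0,-1],
  ],
)

```text
time_s: 14.45
ee_pos: [450.7, -6.1, 180.9]
ee_rot: [-179.9, -0.0, 118.1]
force: [1.2, -0.2, 0.2]
gripper_width: 0.1
gripper_force: 0.0
```

Request:
apply_moves(
  deltas=[
    [0.045,0.015,-0.01,0,-1],
    [0.09,0.03,-0.01,0,-1],
    [0.135,0.045,-0.01,0,-1],
    [0.18,0.06,-0.01,0,-1],
    [0.225,0.075,-0.01,0,-1],
  ],
)

```text
time_s: 14.95
ee_pos: [410.6, 229.0, 189.8]
ee_rot: [180.0, 0.0, 118.1]
force: [0.5, 0.1, 0.2]
gripper_width: 0.8
gripper_force: 0.0
```

```bash
python3 look.py 6; python3 prof.py 6 | sed -n 1,6p; cat > side.py <<'E'
from fit import *
import sys
k=sys.argv[1];c=np.array([538.3,-14.9])
def inv(u,v,r):
    K,e,R=cal('side');d=R@np.linalg.inv(K)@np.array([u,v,1.]);o=e[:2]-c
    A=d[:2]@d[:2];B=2*o@d[:2];q=o@o-r*r;t=(-B-np.sqrt(B*B-4*A*q))/2/A;p=e+t*d
    return np.degrees(np.arctan2(*(p[:2]-c)[::-1]))%360
f=np.load(f"pics/side{k}.npy").mean(2);o=[]
for r in range(210,217):
    i=int(np.argmax(f[r,260:265]))+260
    w=np.clip(f[r,i-1:i+2]-min(f[r,i-2],f[r,i+2]),0,None);u=(w*np.arange(i-1,i+2)).sum()/w.sum();o.append(inv(u,r,85))
print("side lever",np.round(o,1))
# clamp geometry, top view
f=np.load(f"pics/top{k}.npy").mean(2);C=np.array([539.06,-12.7])
A=np.radians(np.arange(5,32,1.))
for nm,rs,z in(("lockgrip",np.arange(110,128,2.),71),("pivot",np.arange(66,85,2.),45)):
    print(nm,np.mean([samp(f,'top',circ(C,r,A,z)) for r in rs],0).round().astype(int))
E
python3 side.py 6
```

```text
top [539.0588622 -12.7114   ] 208.24270422048693 10.584119482683931
side [536.5336347  -15.84705674] 208.5864788975654 50.9481490457667
top deg [194 195 196 197 198 199 200 201 202 203 204 205 206 207 208 209 210 211
 212 213 214 215 216]
grip71 [147 143 141 136 128 114  90  59  34  24  31  60 107 145 164 161 135 100
  84  96 122 146 163]
arm43 [141 135 128 124 120 118 116 121 134 147 158 169 177 185 190 192 195 195
 189 176 155 133 119]
side lever [207.6 207.7 207.6 207.7 207.7 207.7 207.9]
lockgrip [168 168 167 167 167 167 168 169 170 162 132  93  95 142 160 121  51  49
  91 132 152 159 159 158 157 157 161]
pivot [167 166 166 162 152 140 125 110  96  89  89  90  92  94  95  94  94  92
  91  92  99 110 123 135 146 155 163]
```

The lever averages about 208.1° (top 208.5, side 207.7) against the mark at 208.3–208.5°, so it is aligned. The stand is unmoved. Next is the clamp: the stand's +x points to about 18.6°, and the pivot is near (610, 11).

```bash
cat > lk.py <<'E'
from pl import *
import sys
a=np.radians(18.6);PV=C+75*np.array([np.cos(a),np.sin(a)])
def lk(psi,z=50):
    a=np.radians(psi);er=np.array([np.cos(a),np.sin(a)]);et=np.array([-er[1],er[0]])
    return [*(PV+43*er-22.5*et),z],psi+90
if __name__=="__main__":
    z=float(sys.argv[1])
    for p in sys.argv[2:]: print(p,delta(*lk(float(p),z)))
    s=env.state();d=s['ee_pos'][:2]-PV
    print("t",s['time_s'],s['ee_pos'].round(1),s['ee_rot'][2].round(1),"psi",np.degrees(np.arctan2(d[1],d[0]))+27.6,"F",np.round(s['force'],2))
E
python3 lk.py 150 0
```

```text
0 [-0.3225  0.1012  0.0398  0.4883]
t 15.55 [412.4 226.1 189.7] 118.0 psi 160.20985154110204 F [-0.75 -0.11  0.57]
```

Request:
apply_moves(
  deltas=[
    [-0.032,0.01,0,0.05,-1],
    [-0.073,0.023,0,0.12,-1],
    [-0.114,0.036,0,0.18,-1],
    [-0.155,0.049,0,0.24,-1],
    [-0.196,0.062,0,0.3,-1],
  ],
)

```text
time_s: 16.05
ee_pos: [560.2, 81.2, 189.7]
ee_rot: [180.0, -0.0, 100.7]
force: [1.4, 0.6, 0.0]
gripper_width: 0.7
gripper_force: 0.0
```

```bash
python3 lk.py 150 0
```

```text
0 [-0.1081  0.0741  0.0398  0.1864]
t 16.05 [560.2  81.2 189.7] 100.7 psi 153.0546382898534 F [1.36 0.56 0.02]
```

Request:
apply_moves(
  deltas=[
    [-0.03,0.02,0,0.05,-1],
    [-0.06,0.042,0,0.1,-1],
    [-0.09,0.063,0.02,0.18,-1],
    [-0.09,0.063,0.035,0.18,-1],
    [-0.09,0.063,0.035,0.18,-1],
  ],
)

```text
time_s: 16.55
ee_pos: [636.7, 5.2, 151.8]
ee_rot: [-179.7, -0.0, 90.4]
force: [-0.2, -0.4, -0.3]
gripper_width: 0.5
gripper_force: 0.0
```

```bash
python3 lk.py 150 0; python3 lk.py 50 0
```

```text
0 [-0.0166  0.0162  0.0017  0.0076]
t 16.55 [636.7   5.2 151.8] 90.4 psi 14.916940135785644 F [-0.18 -0.39 -0.28]
0 [-0.0166  0.0168  0.1017  0.0076]
t 16.55 [636.7   5.2 151.8] 90.4 psi 14.916940135785644 F [-0.18 -0.39 -0.28]
```

Request:
apply_moves(
  deltas=[
    [-0.0166,0.0165,0,0.007,-1],
    [-0.0166,0.0165,0,0.007,-1],
    [-0.0166,0.0165,0,0.007,-1],
    [-0.0166,0.0165,0,0.007,-1],
  ],
)

```text
time_s: 16.95
ee_pos: [654.0, -9.0, 155.4]
ee_rot: [180.0, -0.0, 90.2]
force: [-0.1, 0.5, -0.1]
gripper_width: 0.2
gripper_force: 0.0
```

```bash
python3 lk.py 50 0
```

```text
0 [-0.0023 -0.001   0.1054  0.0036]
t 16.95 [654.   -9.  155.4] 90.2 psi 2.858440583126214 F [-0.1   0.51 -0.08]
```

Request:
apply_moves(
  deltas=[
    [-0.003,-0.001,0.025,0,-1],
    [-0.003,-0.001,0.05,0,-1],
    [-0.003,-0.001,0.075,0,-1],
    [-0.003,-0.001,0.1,0,-1],
    [-0.003,-0.001,0.1,0,-1],
  ],
)

```text
time_s: 17.45
ee_pos: [650.4, -11.9, 51.6]
ee_rot: [-179.6, -0.0, 90.2]
force: [-0.1, 1.2, 0.3]
gripper_width: 0.1
gripper_force: 0.0
```

Request:
apply_moves(
  deltas=[
    [0,0,0,0,-1],
    [0,0,0,0,-1],
    [0,0,0,0,-1],
  ],
)

```text
time_s: 17.75
ee_pos: [654.6, -12.6, 56.6]
ee_rot: [179.8, 0.0, 90.2]
force: [0.3, -0.6, 0.2]
gripper_width: 0.1
gripper_force: 0.0
```

```bash
python3 lk.py 50 0 6 12 18 22 26 30
```

```text
0 [ 0.0013 -0.0016  0.0066  0.0032]
6 [ 0.0059  0.0006  0.0066 -0.1016]
12 [ 0.0107  0.0022  0.0066 -0.2063]
18 [ 0.0157  0.0033  0.0066 -0.311 ]
22 [ 0.0191  0.0038  0.0066 -0.3808]
26 [ 0.0224  0.004   0.0066 -0.4506]
30 [ 0.0258  0.004   0.0066 -0.5204]
t 17.75 [654.6 -12.6  56.6] 90.2 psi -0.5317069659996712 F [ 0.26 -0.63  0.2 ]
```

Request:
apply_moves(
  deltas=[
    [0.006,0.0006,0.003,-0.1,-1],
    [0.0107,0.0022,0.005,-0.206,-1],
    [0.0157,0.0033,0.005,-0.311,-1],
    [0.0191,0.0038,0.005,-0.381,-1],
    [0.0224,0.004,0.005,-0.451,-1],
  ],
)

```text
time_s: 18.25
ee_pos: [657.9, 8.5, 50.7]
ee_rot: [180.0, 0.2, 116.2]
force: [-0.6, -3.7, -0.3]
gripper_width: 0.6
gripper_force: 1.7
```

```bash
python3 lk.py 50 26 30 34 38 42 46
```

```text
26 [0.0009 0.0012 0.0007 0.004 ]
30 [ 0.004   0.0027  0.0007 -0.0658]
34 [ 0.0071  0.004   0.0007 -0.1356]
38 [ 0.0103  0.005   0.0007 -0.2054]
42 [ 0.0136  0.0058  0.0007 -0.2752]
46 [ 0.017   0.0064  0.0007 -0.345 ]
t 18.25 [657.9   8.5  50.7] 116.2 psi 24.314716190588012 F [-0.57 -3.74 -0.29]
```

Request:
apply_moves(
  deltas=[
    [0.0038,0.0024,0,-0.066,-1],
    [0.007,0.0035,0,-0.136,-1],
    [0.0103,0.0045,0,-0.205,-1],
    [0.0136,0.0053,0,-0.275,-1],
    [0.017,0.006,0,-0.345,-1],
  ],
)

```text
time_s: 18.75
ee_pos: [656.6, 26.4, 51.0]
ee_rot: [180.0, 0.2, 136.0]
force: [1.1, -3.3, -0.3]
gripper_width: 0.6
gripper_force: 1.5
```

```bash
python3 lk.py 50 46 50 54 58 62 66
```

```text
46 [ 0.0004 -0.0002  0.001  -0.0003]
50 [ 0.0035  0.0013  0.001  -0.0701]
54 [ 0.0066  0.0025  0.001  -0.1399]
58 [ 0.0098  0.0035  0.001  -0.2097]
62 [ 0.0131  0.0043  0.001  -0.2796]
66 [ 0.0165  0.0049  0.001  -0.3494]
t 18.75 [656.6  26.4  51. ] 136.0 psi 45.665305293516035 F [ 1.08 -3.31 -0.31]
```

Request:
apply_moves(
  deltas=[
    [0.0035,0.0013,0,-0.07,-1],
    [0.0066,0.0025,0,-0.14,-1],
    [0.0098,0.0035,0,-0.21,-1],
    [0.0131,0.0043,0,-0.28,-1],
    [0.0165,0.0049,0,-0.349,-1],
  ],
)

```text
time_s: 19.25
ee_pos: [648.8, 41.6, 51.2]
ee_rot: [180.0, 0.3, 156.0]
force: [2.6, -3.1, -1.3]
gripper_width: 0.5
gripper_force: 1.5
```

```bash
python3 lk.py 50 66 70 74 78 82 84
```

```text
66 [ 0.0005 -0.0005  0.0012 -0.0005]
70 [ 0.0035  0.001   0.0012 -0.0703]
74 [ 0.0067  0.0022  0.0012 -0.1401]
78 [ 0.0099  0.0032  0.0012 -0.2099]
82 [ 0.0132  0.004   0.0012 -0.2797]
84 [ 0.0149  0.0043  0.0012 -0.3146]
t 19.25 [648.8  41.6  51.2] 156.0 psi 65.74916631306542 F [ 2.64 -3.07 -1.35]
```

Request:
apply_moves(
  deltas=[
    [0.0035,0.001,0.001,-0.07,-1],
    [0.0067,0.0022,0.001,-0.14,-1],
    [0.0099,0.0032,0.001,-0.21,-1],
    [0.0132,0.004,0.001,-0.28,-1],
    [0.0132,0.004,0.001,-0.28,-1],
  ],
)

```text
time_s: 19.75
ee_pos: [638.4, 51.4, 50.6]
ee_rot: [180.0, 0.3, 171.8]
force: [2.9, -1.1, 1.4]
gripper_width: 0.4
gripper_force: 1.3
```

```bash
python3 lk.py 50 82 84 85 86 87 88 89
```

```text
82 [-0.     -0.0008  0.0006 -0.0028]
84 [ 0.0015  0.      0.0005 -0.0378]
85 [ 0.0023  0.0004  0.0005 -0.0552]
86 [ 0.003   0.0007  0.0005 -0.0727]
87 [ 0.0038  0.001   0.0005 -0.0901]
88 [ 0.0046  0.0013  0.0005 -0.1076]
89 [ 0.0054  0.0017  0.0005 -0.125 ]
t 19.75 [638.4  51.4  50.6] 171.8 psi 82.40251119474888 F [ 2.85 -1.15  1.36]
```

Request:
apply_moves(
  deltas=[
    [0.001,0.0,0,-0.02,-1],
    [0.002,0.0003,0,-0.045,-1],
    [0.003,0.0007,0,-0.07,-1],
    [0.0038,0.001,0,-0.09,-1],
    [0.0038,0.001,0,-0.09,-1],
  ],
)

```text
time_s: 20.25
ee_pos: [637.8, 53.1, 50.6]
ee_rot: [180.0, 0.6, 177.0]
force: [8.9, -1.0, 2.4]
gripper_width: 0.5
gripper_force: 4.5
```

```bash
python3 lk.py 50 87 88 89 90
```

```text
87 [ 0.003  -0.0003  0.0006 -0.0003]
88 [ 0.0038  0.0001  0.0006 -0.0178]
89 [ 0.0046  0.0005  0.0006 -0.0352]
90 [ 0.0053  0.0008  0.0006 -0.0527]
t 20.25 [637.8  53.1  50.6] 177.0 psi 84.05987987428216 F [ 8.89 -1.05  2.41]
```

The force rose to 8.9 N, so the clamp is against its stop. Backing off to look.

Request:
apply_moves(
  deltas=[
    [-0.01,0,0,0,-1],
    [-0.025,0,0,0,-1],
    [-0.025,0,-0.04,0,-1],
    [-0.025,0,-0.085,0,-1],
    [-0.025,0,-0.13,0,-1],
  ],
)

```text
time_s: 20.75
ee_pos: [656.6, 52.1, 178.9]
ee_rot: [180.0, -0.3, 177.0]
force: [0.9, 0.7, 0.1]
gripper_width: 0.4
gripper_force: 0.0
```

```bash
python3 -c "
from pl import *
print(delta([430,240,190],130),env.state()['ee_pos'])"
```

```text
[ 0.2363  0.1756 -0.0099  0.8196] [656.63388767  52.12072919 178.87781804]
```

Request:
apply_moves(
  deltas=[
    [0.035,0.026,-0.01,0.1,-1],
    [0.07,0.052,-0.01,0.2,-1],
    [0.105,0.078,-0.01,0.3,-1],
    [0.14,0.104,-0.01,0.4,-1],
    [0.175,0.13,-0.01,0.5,-1],
  ],
)

```text
time_s: 21.25
ee_pos: [487.5, 191.7, 188.2]
ee_rot: [-179.9, -0.2, 148.0]
force: [0.0, 0.9, -0.9]
gripper_width: 0.4
gripper_force: 0.0
```

Request:
apply_moves(
  deltas=[
    [0.025,0.03,0,0,-1],
    [0.04,0.06,0,0,-1],
    [0.05,0.075,0,0,-1],
    [0.05,0.075,0,0,-1],
    [0.05,0.075,0,0,-1],
  ],
)

```text
time_s: 21.75
ee_pos: [486.5, 280.3, 188.1]
ee_rot: [-179.8, -0.0, 148.3]
force: [0.7, -0.6, -0.9]
gripper_width: 0.2
gripper_force: 0.0
```

```bash
python3 look.py 7; python3 prof.py 7 | sed -n 1,4p; python3 side.py 7|head -1; python3 - <<'E'
from h import *
t=cv2.imread("pics/top7.png")[155:245,225:315];s=cv2.imread("pics/side7.png")[170:245,215:305]
cv2.imwrite("pics/c8.png",np.hstack([cv2.resize(i,(396,int(i.shape[0]*4.4)),interpolation=cv2.INTER_CUBIC)[:330] for i in(t,s)]))
from lk import lk,PV
f=np.load("pics/top7.npy").mean(2)
from fit import samp,circ
A=np.radians(np.arange(66,112,2.));print(np.degrees(A).round().astype(int));print(np.mean([samp(f,'top',circ(PV,r,A,71)) for r in np.arange(35,52,2.)],0).round().astype(int))
E
```

```text
top [539.1154105  -12.63173368] 208.29999999999998 11.66802145361045
side [535.01025945 -16.28477405] 208.75836623610465 55.275530483826856
top deg [194 195 196 197 198 199 200 201 202 203 204 205 206 207 208 209 210 211
 212 213 214 215 216]
grip71 [148 144 142 138 129 116  91  59  34  24  32  61 108 146 165 161 135 100
  84  97 123 147 164]
side lever [207.6 207.7 207.7 207.6 207.6 207.8 208. ]
[ 66  68  70  72  74  76  78  80  82  84  86  88  90  92  94  96  98 100
 102 104 106 108 110]
[169 166 160 149 129 100  82 102 138 155 143 118  85  55  25  21  16  30
  49  57  61  75 100]
```

View pics/c8.png

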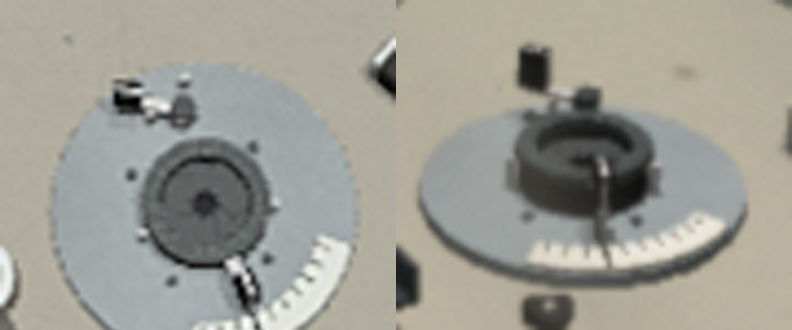

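```bash
python3 - <<'E'
from fit import *
from lk import PV,C
print(PV)
f6=np.load("pics/top6.npy").mean(2);f7=np.load("pics/top7.npy").mean(2)
# clamp pivot: dark disc r 11 on the grey; scan its centre along circle r=75, two heights
for z in(30,38,45):
  for nm,f in(("6",f6),("7",f7)):
    best=[]
    th=np.radians(np.r_[180:360:10])if nm=="7" else np.radians(np.r_[100:300:10])
    for a in np.arange(12,25,.25):
      c=C+75*np.array([np.cos(np.radians(a)),np.sin(np.radians(a))])
      best.append((np.mean(samp(f,'top',circ(c,13.5,th,z))-samp(f,'top',circ(c,8.5,th,z))),a))
    print(z,nm,max(best))
A=np.radians(np.arange(2,36,1.))
for a in(16.,17.5,18.6):
  p=C+75*np.array([np.cos(np.radians(a)),np.sin(np.radians(a))])
  for nm,f,lo in(("6",f6,0),("7",f7,66)):
    A=np.radians(np.arange(lo,lo+40,.5));v=np.mean([samp(f,'top',circ(p,r,A,71)) for r in np.arange(35,52,2.)],0)
    from scipy.signal import argrelextrema as ar
    print(a,nm,"max",[(lo+i/2,round(v[i])) for i in ar(v,np.greater)[0]],"min",[(lo+i/2,round(v[i])) for i in ar(v,np.less)[0]])
E
```

```text
[610.08263075  11.2219482 ]
30 6 (np.float64(52.79676651119705), np.float64(18.25))
30 7 (np.float64(55.081930340545284), np.float64(16.75))
38 6 (np.float64(38.96548829134576), np.float64(18.5))
38 7 (np.float64(45.57477137278906), np.float64(17.0))
45 6 (np.float64(34.87269819221062), np.float64(18.25))
45 7 (np.float64(38.941568555085695), np.float64(17.75))
16.0 6 max [(np.float64(8.0), 169), (np.float64(24.0), 159)] min [(np.float64(17.5), 85), (np.float64(31.5), 47)]
16.0 7 max [(np.float64(68.0), 170), (np.float64(86.0), 166)] min [(np.float64(79.5), 84), (np.float64(99.0), 20)]
17.5 6 max [(np.float64(1.5), 169), (np.float64(21.0), 160)] min [(np.float64(15.0), 85), (np.float64(29.0), 44)]
17.5 7 max [(np.float64(66.5), 170), (np.float64(85.0), 159)] min [(np.float64(78.5), 82), (np.float64(98.5), 12)]
18.6 6 max [(np.float64(19.5), 160)] min [(np.float64(13.0), 86), (np.float64(26.5), 44)]
18.6 7 max [(np.float64(84.0), 155)] min [(np.float64(78.0), 82), (np.float64(98.0), 16)]
```

The top view (left) shows the clamp swung to about 84–85°, its arm lying against the stop pin near px (259,181). The push ended against a hard stop: 8.9 N, where about 3 N moves it. The ring lever profile is unchanged, with the pointer on the long mark (side px about (262,226)). The stand's centre is also unchanged and the robot is clear, so I'm handing in.

```bash
python3 -c "
from workcell import env
print(env.job_done())"
```

```text
the job is handed in; nothing more can be done
None
```

I handed the job in at about 22 s: the pointer reads within about 1° of the long mark, and the clamp was pushed counterclockwise until it stopped hard at about 9 N. In the images the clamp swing measured 2–4° short of the nominal 69°, which I put down to image error. The ring and stand did not measurably shift.

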